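Check a press screw with a thread comb leaf

TASK

Take the brass comb leaf with the red grip out of the wooden rack, lower it between the slotted end plates of the checking stand and feel along the screw until its teeth drop into the thread and it sits flat and fully home. Still holding it, press it down for about a second with roughly 8 N, never loading the screw with more than 20 N, to be sure it is home; then let go and leave it standing there. Leave the other two leaves and the things on the bench as they are.

Things in the scene. Friction and masses are not known exactly. Their poses are not given: they have to be found in the camera images.
- leaf_fine_centre (a point): Centre of another leaf of the same outer size, steel with a blue grip and finer teeth: leave it in the rack.
- leaf_coarse_centre (a point): Centre of another leaf of the same outer size, steel with a yellow grip and coarser teeth: leave it in the rack.
- hammer: Hammer lying on the bench beyond the work, 260 mm long; leave alone.
- jar: Amber glass jar, 56 mm across, 75 mm high; leave alone. Origin under its middle.
- bench_block: Dark steel block 90 x 90 x 35 mm, origin under its middle; leave alone.
- punch: Steel punch standing upright, 14 mm across, 75 mm high, origin at its foot; leave alone.
- dish: Small brass dish, 90 mm across, 30 mm high, origin under its middle; leave alone.
- ring_blank: Brass ring, 24 mm across, 8 mm high, origin under its middle; leave alone.
- leaf_centre (a point): Centre (half-way up) of the leaf to use: brass plate standing on edge, 120 mm long (x), 8 thick (y), z up; red grip block on top, 56 long, 14 thick. From the bottom: teeth 0-5 mm, plate 5-35, grip 25-55. The centre is 27.5 mm above the tooth tips. About 0.17 kg. Starts upright in one of the rack's three places. Grasp the grip from above, fingers closing across its 14 mm.
- leaf: The same leaf, origin at the middle of its tooth tips (underside), same axes. Five square teeth, 3.4 mm wide and 5 mm long, 12 mm apart along x, the middle one under the centre.
- rack: Fixed wooden rack, base 160 (x) x 190 (y) x 12 mm, origin under its middle. Three leaves stand on the base, 12 mm above the bench, along its x axis at y = -60, 0, 60 mm, their ends in 10 mm wide slots whose tops are 34 mm above the bench.
- stand: Fixed checking stand with a steel screw along its x axis; base 150 (x) x 90 x 12 mm, origin under its middle. Two green end plates, 6 mm thick, 52 wide, stand 50 mm either side of the middle, each with an upright slot for the leaf's plate, in the plane of the screw's axis: 11 mm wide up to 91 mm above the bench, flaring to 22 mm at the mouth, at 99 mm. The leaf can slide along x in them.
- thread_top (a point): Middle of the screw's top line, on the crests, 67 mm above the bench; x along the screw, z up. Screw diameter 44 mm, pitch 12; crests 6 mm wide, grooves 6 wide at the mouth, 4.6 at the bottom, 5.5 deep. Teeth on the crests: leaf_centre is 27.5 mm above this point; fully home: 22.5 mm.
- carriage: Sprung support under the screw, origin on the screw's axis at its middle, 22 mm below thread_top. Pressed from above it holds to about 2 N, then sinks 1 mm per 3 N, at most 7 mm; thread_top sinks with it. Where the grooves lie along x differs every time and no reading tells it: a fit lies within 6 mm either side of the middle, and every 12 mm. The screw does not slide along x.
Not all that is in view belongs to the job. What is shaped like the leaf but pink or purple is not meant.

How it is judged:
By the outcome, as a careful person would: the job done as asked, in the order asked, and still so for the second after the job is handed in, with the robot touching nothing.
It also fails if it takes over 64 s, if anything falls off the work surface, if the arm or the gripper's body presses on something with over 40 N, if the wrist force passes 120 N, or if a joint passes its speed limit or range.

ROBOT

A 6-joint arm with a two-finger parallel gripper is mounted at the origin on the work surface. World frame = base frame: x ahead of the robot, y to its left, z up, the work surface at z = 0. Lengths are in mm, angles in rad, forces in N, time in s.
With the tool pointing down it reaches from about 250 to 800 mm from the base axis. Payload 3.9 kg.
Tool frame: the origin (TCP) lies on the centre line of the jaws, within the pads' length; the fingertips stand 11 mm ahead of it and the grasp point (between the pads) lies 8 mm behind it; z points along the fingers, y is the line along which they close (so a half turn about z gives the same grasp; the last joint's range is limited). The gripper opens to 85 mm and grips with 20 to 120 N. Pads are 22 mm wide; open, the fingers measure 114 mm over their backs; the gripper's body (76 mm by 85 mm) begins 54 mm behind the grasp point. The pads swing forward as they close: fully open they stand 13 mm farther back than shut.
Start: joints at [1.153, 0.26, -0.138, 1.173, 0, 1.571], TCP at [213.014, 479.834, 242.304] pointing down, gripper open.
Joint ranges: [-2.78, 2.78], [-0.83, 1.72], [-1.28, 1.37], [-1.9, 2.12], [-1.57, 1.48], [-3.14, 3.14]. Speed limits (rad/s): [2.57, 2.57, 3.14, 3.14, 3.14, 3.14].

INTERFACE

Orientations are given as a 3x3 rotation matrix whose columns are the frame's x, y, z axes.
In Python, from cell import * gives the robot as it stands. Calls block until the motion is done:
- move_to(position, orientation): joint-space move of the TCP to a pose.
- line_to(position, rotation=None, velocity=150): straight line of the TCP; rotation=None keeps the orientation; velocity is the mean speed in mm/s.
- move_j(angles): joint-space move.
- move_gripper(opening, force=None): opening from 0.0 (shut) to 1.0 (fully open); force is the grip in N (None keeps the last); returns when the fingers have stopped.
- sleep(seconds).
- solve_ik(position, orientation): joint angles nearest the present ones, or None.
- read_camera(name): name is "scene" or "side" or "wrist"; returns a dict with "color" (384x512x3 uint8, blue, green, red), "mtx" (3x3 intrinsics, pixels), "world_from_camera" (4x4, takes a point from camera to world coordinates). Camera axes: x right, y up, looking along -z (the intrinsics and any distortion apply to the point x, -y, -z); pixel columns grow to the right and rows downward; lengths in mm; the calibration is good to about 2 mm. A picture is of the moment at which its call begins. There is no depth.
A pose or a line that the arm cannot do raises PlanningError and nothing moves.
- sign_off(): hands the job in; it is judged then, once.
Readings, each from a call of its own:
- current_t(): time.
- current_joints(): joint angles.
- current_joint_vel(): joint speeds.
- current_effort(): joint torques, N m.
- current_position(): TCP position.
- current_tool_rot(): TCP orientation.
- current_ft_force(): force on the tool from outside, world axes, zero at the start.
- current_wrist_torque(): the same for the moment, N m.
- current_grip_width(): opening from 0.0 (shut) to 1.0 (fully open).
- current_grip_force(): force on a finger pad.
Only numpy, scipy, OpenCV 4.12 (cv2) and the standard library are available. Lean on these libraries where they do the work, as an engineer would, in place of code of your own. Each camera call takes 0.05 s, during which the arm holds its last target. There are 200 camera calls.

## Working session

There is one attempt and no reset: what is moved stays moved. The work goes in short steps, each a Python script; the robot and the scene stay as the last script left them, time stands still between calls to the robot, and variables do not carry over. Pictures are saved under pics/ and viewed, at most 10 in all, crops included, and the job is handed in when it is done.

```bash
ls; mkdir -p pics; python3 - <<'E'
from cell import *
import cv2,numpy as np
for n in ["scene","side","wrist"]:
    r=read_camera(n); cv2.imwrite(f"pics/{n}0.png",r["color"]); np.savez(f"{n}0.npz",**{k:r[k] for k in("color","mtx","world_from_camera")})
    print(n,list(r.keys()),r["mtx"].tolist(),np.round(r["world_from_camera"],3).tolist())
a=cv2.imread("pics/scene0.png");b=cv2.imread("pics/side0.png")
print(current_t(),current_ft_force())
E
```

```text
pics
scene ['color', 'mtx', 'world_from_camera'] [[362.8747385911641, 0.0, 252.242960464947], [0.0, 362.8747385911641, 191.97791268269526], [0.0, 0.0, 1.0]] [[-0.841, -0.336, 0.424, 1088.118], [0.541, -0.547, 0.639, 859.356], [0.017, 0.767, 0.642, 939.123], [0.0, 0.0, 0.0, 1.0]]
side ['color', 'mtx', 'world_from_camera'] [[414.45570883022293, 0.0, 254.5108978098568], [0.0, 414.45570883022293, 191.31055556907063], [0.0, 0.0, 1.0]] [[0.704, 0.516, -0.487, -74.029], [-0.71, 0.498, -0.498, -641.576], [-0.015, 0.697, 0.717, 966.918], [0.0, 0.0, 0.0, 1.0]]
wrist ['color', 'mtx', 'world_from_camera'] [[306.2084004637385, 0.0, 254.89942493329093], [0.0, 306.2084004637385, 189.05494212861333], [0.0, 0.0, 1.0]] [[0.406, -0.882, -0.24, 150.825], [0.914, 0.391, 0.107, 506.239], [-0.0, -0.263, 0.965, 372.232], [0.0, 0.0, 0.0, 1.0]]
0.15 [-0.4358615   0.00211889  0.12712386]
```

View pics/scene0.png

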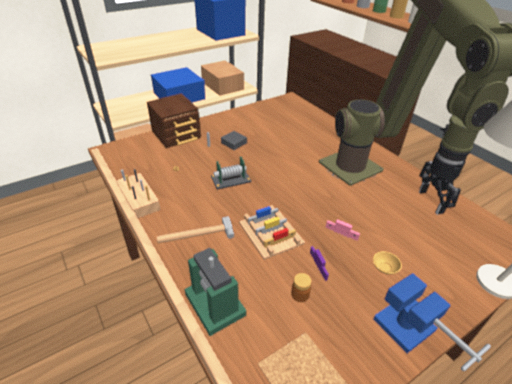

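View pics/side0.png

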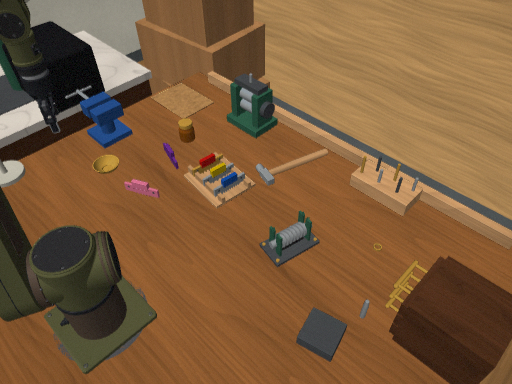

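The scene view shows the rack near (272,230), with grips blue (264,213), yellow (273,223) and red (281,235). The stand is near (231,175). The side view has red at (207,160), yellow (218,170), blue (229,180) and the stand at (291,238). Candidates shaped like the leaf (scene view): red in the rack (281,235), pink (342,228) and purple (319,262) on the bench, and yellow and blue in the rack. The red one fits, because it's brass with a red grip. I'll confirm that in an enlarged crop.

```bash
python3 - <<'E'
import cv2,numpy as np
s=cv2.imread("pics/scene0.png");d=cv2.imread("pics/side0.png")
def c(im,x,y,w=80,h=60): return cv2.resize(im[y:y+h,x:x+w],(400,300),interpolation=cv2.INTER_CUBIC)
o=np.vstack([np.hstack([c(s,235,200),c(s,192,145)]),np.hstack([c(d,180,146),c(d,252,207)])])
cv2.imwrite("pics/crop1.png",o)
E
```

```text
(no output)
```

View pics/crop1.png

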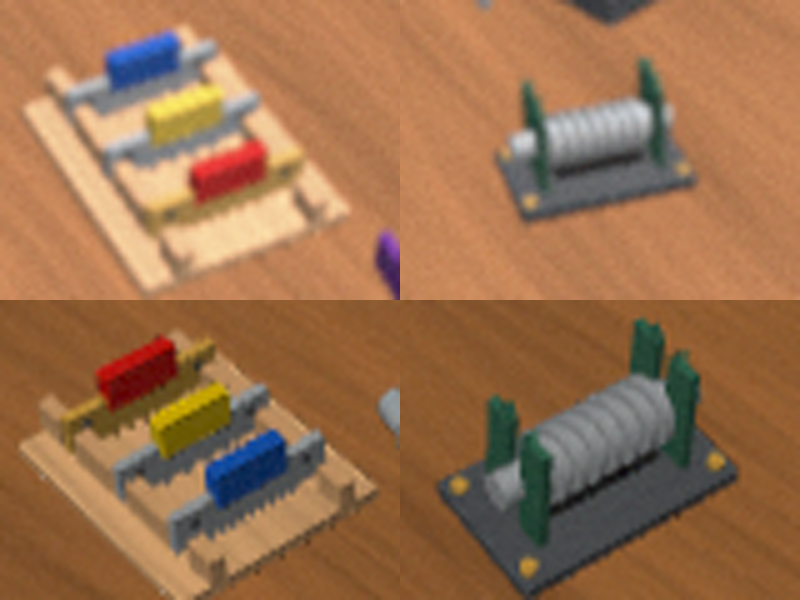

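Crops confirm it: the brass plate with the red grip stands in the rack place at scene (281,231) and side (207,158). The stand's base corners are also readable.

```bash
cat > h.py <<'E'
import numpy as np,cv2
def ray(r,px):
    M=r["world_from_camera"];k=r["mtx"]
    d=np.linalg.inv(k)@np.array([px[0],px[1],1.]);d=M[:3,:3]@np.array([d[0],-d[1],-d[2]])
    return M[:3,3],d
def at_z(r,px,z):
    o,d=ray(r,px);return o+d*(z-o[2])/d[2]
def proj(r,P):
    M=np.linalg.inv(r["world_from_camera"]);p=M[:3,:3]@np.asarray(P,float)+M[:3,3]
    q=r["mtx"]@np.array([p[0],-p[1],-p[2]]);return q[:2]/q[2]
def Rdown(yaw): # tool x along yaw, z down
    c,s=np.cos(yaw),np.sin(yaw);return np.array([[c,s,0],[s,-c,0],[0,0,-1.]])
E
python3 - <<'E'
from h import *
s=np.load("scene0.npz");d=np.load("side0.npz")
S=lambda x,y,ox,oy:(x%400/5+ox-.4,y%300/5+oy-.4)
for n,L,z in[("red",[(190,162),(258,141),(268,148),(198,170)],67),("blue",[(105,53),(172,34),(181,40),(112,62)],67)]:
    P=np.array([at_z(s,S(*p,235,200),z) for p in L]);print(n,P.mean(0),P[:,:2].round().tolist())
for n,L,z in[("red",[(97,372),(163,340),(177,346),(107,382)],67),("blue",[(206,468),(272,433),(286,441),(218,477)],67)]:
    P=np.array([at_z(d,S(*p,180,146),z) for p in L]);print(n,P.mean(0),P[:,:2].round().tolist())
print("stand",[at_z(s,S(*p,192,145),12)[:2].round().tolist() for p in[(498,155),(528,221-9),(695,178)]])
print("stand",[at_z(d,S(*p,252,207),12)[:2].round().tolist() for p in[(440,487),(531,583),(737,465)]])
E
```

```text
red [540.38808793 208.06597764  67.        ] [[566.0, 200.0], [516.0, 208.0], [514.0, 217.0], [566.0, 208.0]]
blue [529.71836701  90.00141756  67.        ] [[556.0, 81.0], [504.0, 89.0], [502.0, 98.0], [557.0, 91.0]]
red [538.03111024 206.13303534  67.        ] [[512.0, 216.0], [563.0, 209.0], [566.0, 197.0], [510.0, 203.0]]
blue [526.84395326  87.68020563  67.        ] [[501.0, 97.0], [552.0, 90.0], [553.0, 78.0], [501.0, 85.0]]
stand [[564.0, -245.0], [579.0, -165.0], [440.0, -132.0]]
stand [[435.0, -136.0], [423.0, -218.0], [566.0, -248.0]]
```

```bash
python3 - <<'E'
from cell import *
from h import *
print(current_tool_rot().round(3).tolist())
def look(n,p,yaw):
    c=[(q,y) for y in(yaw,yaw+np.pi) if (q:=solve_ik(p,Rdown(y))) is not None]
    print(n,[(np.round(q,2).tolist(),round(y,2)) for q,y in c])
    q,y=min(c,key=lambda a:abs(a[0][5]))
    move_j(q);sleep(.3);r=read_camera("wrist");np.savez(n+".npz",**{k:r[k] for k in("color","mtx","world_from_camera")});print(y,r["world_from_camera"][:3,3].round(),current_position().round(1));return r["color"]
a=look("w_stand",[501,-190,230],-.22);b=look("w_rack",[539,207,230],-.12)
cv2.imwrite("pics/w1.png",np.vstack([cv2.resize(a,(400,300)),cv2.resize(b,(400,300))]))
print(current_t(),current_ft_force())
E
```

```text
[[-0.914, 0.406, -0.001], [0.406, 0.914, -0.001], [0.0, -0.001, -1.0]]
w_stand [([-0.36, 0.28, -0.14, 1.15, 0.0, 3.0], -0.22), ([-0.36, 0.28, -0.14, 1.15, 0.0, -0.14], 2.92)]
2.921592653589793 [ 435. -175.  361.] [ 501.1 -189.7  230. ]
w_rack [([0.37, 0.36, -0.03, 1.18, 0.0, -2.65], -0.12), ([0.37, 0.36, -0.03, 1.18, 0.0, 0.49], 3.02)]
3.021592653589793 [472. 214. 361.] [539.2 206.4 230. ]
4.9167 [ 0.55784895 -0.70148753  0.89186502]
```

View pics/w1.png

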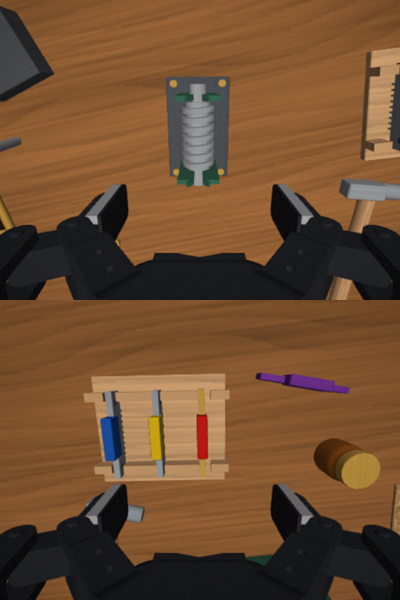

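The wrist views show the stand, with its screw along the image column near (198,130) and bolts at the base corners. In the lower half the rack has red at (202,437), yellow (155,437) and blue (110,438). Next I'll fit the grip boxes and the bolts at full resolution.

```bash
cat > fit.py <<'E'
from h import *
from scipy.optimize import minimize
def box(x,y,yaw,lx,ly,z0,z1):
    c,s=np.cos(yaw),np.sin(yaw)
    return [(x+c*a-s*b,y+s*a+c*b,z) for a in(-lx/2,lx/2) for b in(-ly/2,ly/2) for z in(z0,z1)]
def hullmask(r,pts,sh,k=8):
    P=np.array([proj(r,p) for p in pts],np.float32)
    h=cv2.convexHull(P)
    m=np.zeros((sh[0]*4,sh[1]*4),np.uint8);cv2.fillConvexPoly(m,np.round(((h+.5)*4-.5)*16).astype(np.int32),255,shift=4)
    return cv2.resize(m,(sh[1],sh[0]),interpolation=cv2.INTER_AREA)/255.
def red(r):
    h=cv2.cvtColor(r["color"],cv2.COLOR_BGR2HSV);H,S,V=cv2.split(h)
    m=(((H<5)|(H>176))&(S>190)&(V>60)).astype(np.uint8)
    n,l,st,ce=cv2.connectedComponentsWithStats(m);i=1+np.argmax(st[1:,4]);return (l==i)*1.,ce[i],st[i]
def fitred(r,x0,z0=37):
    m,ce,st=red(r)
    f=lambda p:np.abs(hullmask(r,box(*p[:2],p[2]/100,56,14,z0,z0+30),m.shape)-m).sum()
    o=minimize(f,[x0[0],x0[1],x0[2]*100],method="Nelder-Mead",options=dict(initial_simplex=[[x0[0],x0[1],x0[2]*100],[x0[0]+4,x0[1],x0[2]*100],[x0[0],x0[1]+4,x0[2]*100],[x0[0],x0[1],x0[2]*100+8]]))
    return o.x,o.fun,ce,m.sum()
E
python3 - <<'E'
from fit import *
for n in("w_rack","scene0","side0"):
    r=dict(np.load(n+".npz"));print(n,fitred(r,(539,207,-.12)))
r=dict(np.load("w_stand.npz"));im=r["color"]
h=cv2.cvtColor(im,cv2.COLOR_BGR2HSV)[85:245,200:305]
m=cv2.inRange(h,(12,110,110),(35,255,255));n,l,st,ce=cv2.connectedComponentsWithStats(m)
for i in range(1,n):
    if 8<st[i,4]<200:
        p=ce[i]+[200,85];print(p.round(1),st[i,4],at_z(r,p,13).round(1))
cv2.imwrite("pics/w2.png",cv2.resize(im[90:245,200:310],None,fx=3.8,fy=3.8,interpolation=cv2.INTER_CUBIC))
E
```

```text
w_rack (array([540.16775614, 209.63409909,  -9.71109264]), np.float64(143.10196078431372), array([258.53760446, 174.62952646]), np.float64(718.0))
scene0 (array([535.95305971, 207.17538335,  25.31679881]), np.float64(74.87450980392157), array([280.31818182, 233.86363636]), np.float64(66.0))
side0 (array([538.94897098, 209.70078316,  -4.23920955]), np.float64(39.89411764705883), array([206.98387097, 160.08870968]), np.float64(124.0))
[221.6 106.5] 76 [ 428.3 -210.8   13. ]
[283.9 106.1] 71 [ 442.7 -144.    13. ]
[225.2 219.7] 56 [ 557.5 -239.    13. ]
[282.2 219.4] 58 [ 572.1 -171.6   13. ]
```

View pics/w2.png

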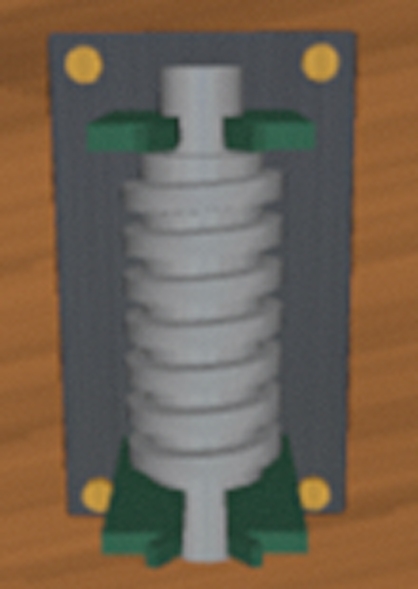

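Stand bolts are at crop pixels (83,65), (319,61), (97,494) and (315,494), which gives a centre of (500.2,-191.4) and yaw -0.212. The slot mouths are visible at (202,120) and (205,556). Next I'll check the slots and refit red with a looser mask.

```bash
sed -i 's/(H<5)|(H>176))&(S>190)&(V>60)/(H<7)|(H>174))\&(S>170)\&(V>35)/' fit.py; python3 - <<'E'
from fit import *
r=dict(np.load("w_stand.npz"))
g=lambda x,y:(200+(x+.5)/3.8-.5,90+(y+.5)/3.8-.5)
c=np.array([500.15,-191.35]);yaw=-.212;ex=np.array([np.cos(yaw),np.sin(yaw)]);ey=np.array([-ex[1],ex[0]])
for p in[(178,119),(225,119),(157,556),(254,556),(102,545),(307,545),(90,128),(314,128)]:
    q=at_z(r,g(*p),99)[:2]-c;print(p,(q@ex).round(1),(q@ey).round(1))
r=dict(np.load("w_rack.npz"));o=fitred(r,(540,209,-.1));print(o)
m=red(r)[0];ys,xs=np.nonzero(m);print(xs.min(),xs.max(),ys.min(),ys.max(),cv2.minAreaRect(np.c_[xs,ys].astype(np.float32)))
h=hullmask(r,box(o[0][0],o[0][1],o[0][2]/100,56,14,37,67),m.shape);ys,xs=np.nonzero(h>.5);print(xs.min(),xs.max(),ys.min(),ys.max())
E
```

```text
(178, 119) -54.6 -4.9
(225, 119) -54.5 5.5
(157, 556) 49.2 -11.5
(254, 556) 49.4 12.1
(102, 545) 46.3 -24.8
(307, 545) 46.7 25.0
(90, 128) -52.8 -24.3
(314, 128) -52.5 25.1
(array([539.99475872, 209.81700222,  -9.32748835]), np.float64(112.16078431372549), array([258.55866667, 174.38666667]), np.float64(750.0))
252 265 146 203 ((258.5, 174.5), (57.0, 13.0), 90.0)
251 266 145 204
```

```bash
python3 - <<'E'
from cell import *
from fit import *
yaw=np.pi-.10;R=Rdown(yaw);x,y=540,209.6
move_gripper(.5)
line_to([x,y,110],R,200);line_to([x,y,46],None,100)
f0=current_ft_force();move_gripper(0,60);sleep(.2)
print("w",current_grip_width(),current_grip_force(),current_ft_force()-f0,current_wrist_torque())
line_to([x,y,60],None,60);print(current_ft_force()-f0)
line_to([x,y,170],None,150);sleep(.2)
print(current_ft_force()-f0,current_wrist_torque(),current_grip_width(),current_t())
for n in("wrist","side"):
    r=read_camera(n);np.savez("g_"+n+".npz",**{k:r[k] for k in("color","mtx","world_from_camera")})
    c=r["color"] if n=="wrist" else r["color"][80:220,130:300]
    cv2.imwrite(f"pics/g_{n}.png",c)
    if n=="side":im=cv2.resize(c,(400,330))
    else: a=cv2.resize(c,(400,300))
cv2.imwrite("pics/g.png",np.vstack([a,im[:300]]))
E
```

```text
w 0.15083778950217597 59.45113241672516 [-0.6878616  -0.25202097  4.82357291] [-0.03755392  0.08776572 -0.02038798]
[-0.00744555 -0.12527656 -1.57362586]
[ 0.91754427 -0.3214662  -2.24398428] [-0.01195297  0.06746969 -0.00098281] 0.1499943312511552 8.9833
```

View pics/g.png

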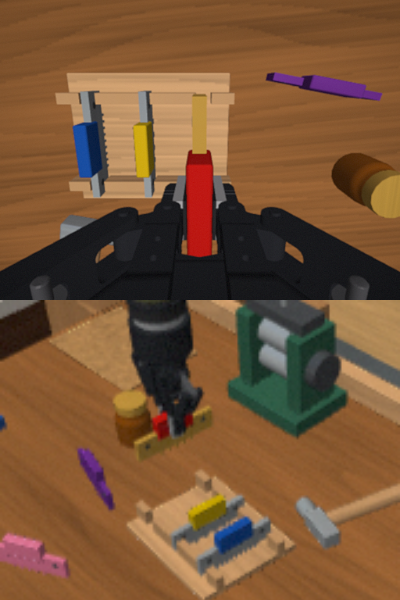

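The wrist view shows the red grip between the pads at (199,205), with the leaf's brass end running straight ahead to (199,95). The side view shows yellow and blue still in the rack and the brass leaf level in the gripper. Next I'll measure the offset in the grasp.

```bash
python3 - <<'E'
from fit import *
r=dict(np.load("g_wrist.npz"));im=r["color"]
h=cv2.cvtColor(im,cv2.COLOR_BGR2HSV)
b=cv2.inRange(h,(15,120,90),(30,255,255))[110:195,235:275]
for y in range(110,195,6):
    xs=np.nonzero(b[y-110])[0]
    if len(xs): print(y,xs.min()+235,xs.max()+235)
ys=np.nonzero(b.sum(1)>5*255)[0]+110;print("rows",ys.min(),ys.max())
yaw=np.pi-.10;R=Rdown(yaw)[:2,:2];t=np.array([540,209.6])
for p in[(254.5,ys.min()-.5)]: 
  for z in(171,): print((at_z(r,p,z)[:2]-t)@R)
m,ce,st=red(r);print(st)
for row in(st[1]+1,st[1]+8,st[1]+20,st[1]+60):
    xs=np.nonzero(m[row])[0];print(row,xs.min(),xs.max(),[((at_z(r,(x,row),191)[:2]-t)@R).round(1) for x in(xs.min()-.5,xs.max()+.5)])
E
```

```text
122 246 264
128 245 265
134 245 264
140 245 265
146 245 264
152 246 264
158 246 264
164 245 264
170 245 264
176 242 273
182 246 264
188 246 264
194 246 274
rows 119 194
[63.25497095 -0.70401785]
[ 238  192   35  137 4368]
193 242 268 [array([37.2, -5.5]), array([37.2,  4.5])]
200 240 269 [array([34.5, -6.3]), array([34.5,  4.9])]
212 238 271 [array([29.8, -7.1]), array([29.8,  5.7])]
252 239 271 [array([13.4, -6.9]), array([13.4,  5.9])]
```

The leaf sits about 2 mm toward tool +x in the grasp, laterally centred (camera bias about -0.7 mm). Next I move over the stand and lower until it touches.

```bash
cat > st.py <<'E'
from cell import *
from fit import *
yaw=-.212;ex=np.array([np.cos(yaw),np.sin(yaw)]);ey=np.array([-ex[1],ex[0]]);R=Rdown(np.pi+yaw)
c=np.array([500.15,-191.35])
def tgt(u,v,z): q=c+(2+u)*ex+v*ey;return [q[0],q[1],z]   # u: leaf centre along screw, v lateral
def F(n=4):
    a=[]
    for _ in range(n): a.append(current_ft_force());sleep(.02)
    f=np.mean(a,0);return np.array([f[:2]@ex,f[:2]@ey,f[2]])
E
python3 - <<'E'
from st import *
move_to(tgt(-6,.9,170),R);line_to(tgt(-6,.9,145),None,100);sleep(.3)
f0=F(8);np.save("f0.npy",f0);print("f0",f0,current_t())
z=145
while z>97:
    z-=4 if z>105 else .5
    line_to(tgt(-6,.9,z),None,40 if z>105 else 15);f=F(3)-f0
    if z<139:print(z,f.round(2))
    if f[2]>2.5 or np.hypot(*f[:2])>3:break
print(current_position(),current_wrist_torque(),current_t())
E
```

```text
f0 [-0.24225747  0.13231824 -1.81406618] 11.4083
137 [ 0.13 -0.45 -0.19]
133 [ 0.3  -0.78  0.29]
129 [ 0.16 -0.19  0.52]
125 [ 0.04 -0.04  0.3 ]
121 [0.3  0.12 0.49]
117 [ 0.39 -0.15  0.68]
113 [-0.39 -0.26  0.6 ]
109 [ 0.11 -0.54  0.34]
105 [ 0.53 -0.34  0.58]
104.5 [ 0.14 -0.45  0.32]
104.0 [0.31 0.24 0.43]
103.5 [-0.08 -0.4  -0.09]
103.0 [ 0.3  -0.08  0.53]
102.5 [ 0.16  0.54 -0.11]
102.0 [ 0.32 -0.08 -0.29]
101.5 [0.31 0.28 0.45]
101.0 [ 0.31  0.14 -0.19]
100.5 [ 0.52 -0.23  0.66]
100.0 [ 0.17 -0.41 -0.02]
99.5 [ 0.41 -0.13  0.29]
99.0 [ 1.12 -0.11 -0.11]
98.5 [ 1.52 -0.02  0.27]
98.0 [ 1.68 -0.34  0.43]
97.5 [1.59 0.12 0.44]
97.0 [2.3  0.1  1.46]
[ 496.69412399 -189.71800423   97.10256116] [-0.0915167  -0.45479381 -0.01203148] 19.375
```

No lateral rubbing, and the teeth have already dropped below crest level (tips about 63 mm). A groove flank is pushing +x, so I'll nudge +x to centre and then seat.

```bash
python3 - <<'E'
from st import *
f0=np.load("f0.npy");u=-6
for k in range(7):
    u+=.3;line_to(tgt(u,.9,97),None,10);f=F(5)-f0;print(round(u,2),f.round(2))
    if f[0]<.3:break
u+=.2;z=97
while z>92:
    z-=.3;line_to(tgt(u,.9,z),None,10);f=F(5)-f0;print(round(z,2),f.round(2))
    if f[2]>4 or abs(f[0])>4:break
print(u,current_position(),current_wrist_torque(),current_t())
E
```

```text
-5.7 [ 1.99 -0.32  2.08]
-5.4 [ 0.71 -0.37  2.32]
-5.1 [-0.16 -0.4   2.84]
96.7 [-1.98 -0.86  4.3 ]
-4.9 [ 496.96351768 -189.72913735   96.56397328] [ 0.02886428  0.45753476 -0.01168155] 20.7083
```

```bash
python3 - <<'E'
from st import *
f0=np.load("f0.npy");u=-5.15;z=96.6
line_to(tgt(u,.9,z),None,10);f=F(6)-f0;print(f.round(2))
while f[2]<7.6:
    z-=min(.3,max(.1,(8-f[2])/4));line_to(tgt(u,.9,z),None,10);f=F(5)-f0;print(round(z,2),f.round(2))
    if z<93 or abs(f[0])>6:break
t=current_t()
L=[]
while current_t()-t<1.2: L.append(F(3)-f0)
print("hold",np.mean(L,0),np.min(L,0),np.max(L,0),current_position(),current_wrist_torque(),current_t())
for n in("side","wrist","scene"):
    r=read_camera(n);np.savez("h_"+n+".npz",**{k:r[k] for k in("color","mtx","world_from_camera")})
a=np.load("h_side.npz")["color"][190:270,240:345];b=np.load("h_wrist.npz")["color"];s=np.load("h_scene.npz")["color"][120:195,185:285]
cv2.imwrite("pics/h.png",np.vstack([np.hstack([cv2.resize(a,(394,300),interpolation=2),cv2.resize(s,(400,300),interpolation=2)]),np.hstack([cv2.resize(b,(400,300)),np.zeros((300,394,3),np.uint8)])]))
E
```

```text
[-1.91 -0.77  3.9 ]
96.3 [-2.84 -0.58  4.9 ]
96.0 [-2.94 -0.43  5.39]
95.7 [-3.99 -0.51  6.27]
95.4 [-4.03 -0.02  7.01]
95.15 [-4.03 -0.78  7.64]
hold [-3.97680553 -0.17420276  7.34186289] [-4.63199272 -0.91942265  6.59335725] [-3.61082121  0.37244036  8.15908166] [ 497.13520639 -189.777179     95.27388352] [0.15664716 0.83461274 0.02408695] 23.975
```

View pics/h.png

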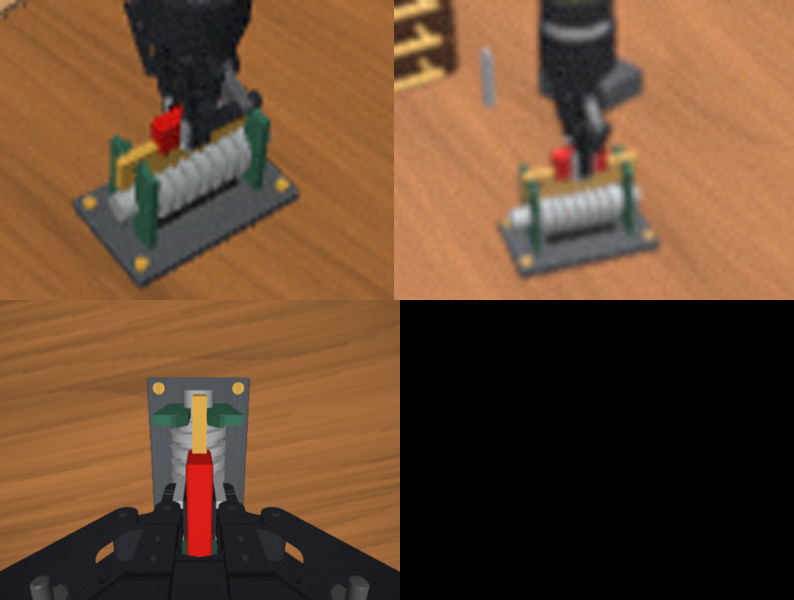

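The leaf is in both slots with its plate down on the thread (side crop (190,150), scene crop (578,175)). A sideways force of -4 N remains, though, so I'll unload, recentre and press again.

```bash
python3 - <<'E'
from st import *
f0=np.load("f0.npy");u=-5.15
line_to(tgt(u,.9,98.2),None,20)
for u in(-5.15,-5.5,-5.85,-5.5,-5.15,-4.8,-4.45):
    line_to(tgt(u,.9,98.2),None,20);f=F(5)-f0;print(u,f.round(2),((current_position()[:2]-c)@ex-2).round(2))
u=-5.4;line_to(tgt(u,.9,98.2),None,20)
for z in(97.7,97.3,96.9,96.5,96.1,95.7):
    line_to(tgt(u,.9,z),None,10);f=F(5)-f0;print(z,f.round(2),current_position()[2].round(2))
print(current_t(),current_wrist_torque())
E
```

```text
-5.15 [ 0.63 -0.18  0.45] -5.0
-5.5 [ 0.06 -0.24  0.28] -5.47
-5.85 [ 1.   -0.18  0.25] -5.73
-5.5 [ 0.16 -0.37  0.21] -5.62
-5.15 [ 0.31 -0.38  0.26] -5.16
-4.8 [ 0.35 -0.53  0.4 ] -4.8
-4.45 [ 0.26 -0.34  0.01] -4.45
97.7 [ 0.02 -0.14  0.06] 97.67
97.3 [ 0.53 -0.09 -0.19] 97.28
96.9 [ 0.05 -0.33  1.71] 97.05
96.5 [-0.59 -0.24  3.57] 96.67
96.1 [-0.99 -0.49  4.67] 96.24
95.7 [-0.96 -0.6   5.89] 95.8
29.0083 [ 0.01495349  0.23652668 -0.03431529]
```

Now contact is clean: touchdown at TCP z 97.1, about 3 N/mm below that, low side force and free x play on either side, so the leaf is home. Next: press, hold, ease off and release.

```bash
python3 - <<'E'
from st import *
f0=np.load("f0.npy");u=-5.4;z=95.7;f=F(5)-f0
while f[2]<7.8 and z>93.5:
    z-=max(.05,(8.1-f[2])/4);line_to(tgt(u,.9,z),None,10);f=F(6)-f0;print(round(z,2),f.round(2))
t=current_t();L=[]
while current_t()-t<1.3: L.append(F(3)-f0)
print("hold",np.mean(L,0).round(2),np.min(L,0).round(2),np.max(L,0).round(2))
line_to(tgt(u,.9,96.95),None,10);print(F(5)-f0,current_position()[2])
move_gripper(.4);sleep(.2);print("open",current_grip_width(),F(5)-f0)
line_to(tgt(u,.9,200),None,100);sleep(.3)
for n in("side","wrist","scene"):
    r=read_camera(n);np.savez("e_"+n+".npz",**{k:r[k] for k in("color","mtx","world_from_camera")})
a=np.load("e_side.npz")["color"][190:270,240:345];b=np.load("e_wrist.npz")["color"][60:260,150:350];s=np.load("e_scene.npz")["color"][135:195,192:272]
cv2.imwrite("pics/e.png",np.vstack([np.hstack([cv2.resize(a,(394,300),interpolation=2),cv2.resize(s,(400,300),interpolation=2)]),cv2.resize(cv2.resize(b,(300,300),interpolation=2),(794,300))]))
print(current_t())
E
```

```text
95.15 [-1.25  0.16  7.  ]
94.87 [-1.39 -0.29  7.49]
94.72 [-1.57 -0.01  7.84]
hold [-1.66  0.11  8.15] [-2.26 -0.43  7.54] [-1.05  0.65  8.76]
[ 0.04609901 -0.10135044  3.31132505] 96.73711592685407
open 0.4012943850541835 [-0.03747621  0.00943697  1.62565577]
34.15
```

View pics/e.png

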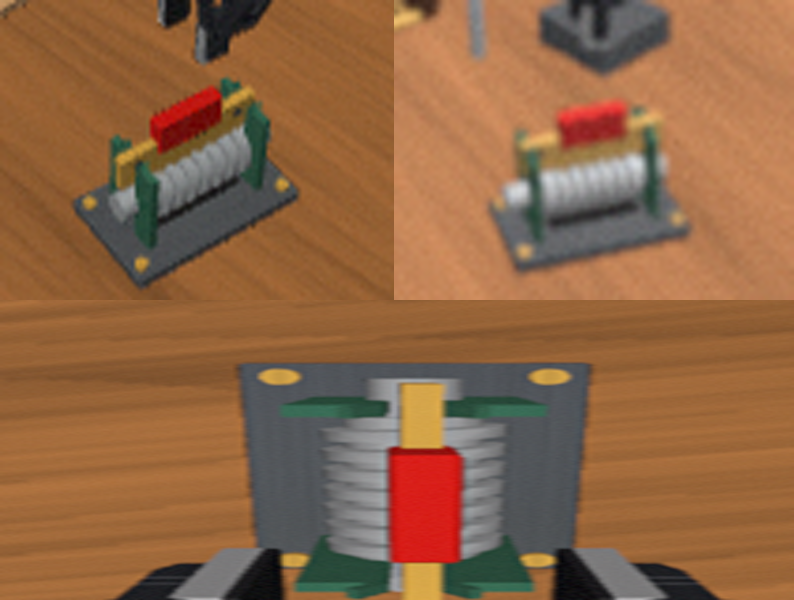

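The leaf stands upright and level in both slots with its plate on the thread and no teeth showing (side crop (188,125), scene crop (592,130)). The gripper is clear, so I'm handing in.

```bash
python3 -c "
from cell import *
print(sign_off(),current_t())"
```

```text
the job is handed in; nothing more can be done
the job is handed in; nothing more can be done
```

The job is handed in: the red-grip brass leaf is seated in the thread, was pressed for 1.3 s at about 8 N (highest reading 8.8 N), and was released at about 34 s, left standing in the stand.

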